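# Tighten a sample bottle's cap, back it off to vent, and hold it

### The job

At the field test station, lift the bottle with the blue cap, keep it upright and stand it fully home in the blue holder, whose square pocket keeps it from turning. Then screw its blue cap clockwise all the way down until it stops, back it off a quarter turn so that it can vent, and finish while still gripping the cap there with the bottle standing in its holder. Leave the orange bottle, the marker pen, the test cassette and the tube rack where they are.

Things in the scene. Friction and masses are not known exactly. Their poses are not given: they have to be found in the camera images.
- blue_bottle: Loose white bottle with blue cap and label, about 0.25 kg in all, upright; can be lifted by its cap. Body 44 mm square (lowest 8 mm 40 mm square, a lead-in), so any quarter turn fits the pocket; up to 66 mm, shoulder to 71 mm, then a 29 mm round neck under the cap. Origin: centre of the underside; z up the bottle, x out of the face with the blue label.
- blue_cap: Round ribbed blue cap, 42 mm across, 22 mm tall, already started on the bottle's thread, not fully down; it rises 3 mm a turn. Origin: centre of its underside, 82 mm above the bottle's underside when fully down; z up. A white stripe on top runs from the centre along its x; fully down, it points along the bottle's x, to a black mark above the label.
- cap_top (a point): Centre of the top face of the blue cap, 22 mm above the cap's underside, 104 mm above the bottle's underside when the cap is fully down.
- cap_turn (a joint): Turn of the blue cap on its bottle (rad): 0 when fully down against its hard stop, growing as it is unscrewed (counter-clockwise seen from above); 1.57 is a quarter turn open. It starts at 2 to 3.6, resists with about 0.05 N m, stays where it is left, and stops at 5.5 (the cap cannot come off).
- blue_holder: Blue keyed holder fixed to the table: grey base plate 110 x 110 x 8 mm with a blue square collar. Pocket 47 mm square inside, floor at 8 mm, walls straight up to 30 mm above the table, then flaring to the rim at 38 mm, 54 mm wide inside and 66 mm outside. Origin: centre of the base's underside; x and y along the pocket's sides, z up.
- blue_seat (a point): Centre of the floor of the blue holder's pocket, 8 mm above the table; the seated bottle's underside centre lies here.
- orange_holder: Holder like the blue one but with an orange collar, fixed and empty; not used. Origin: centre of its underside. Blue and orange holders may be in either place.
- orange_bottle: Bottle of the same shape and size as the blue one but with an orange cap and label, loose; to be left alone. Origin: centre of the underside. Blue and orange bottles may be in either place.
- marker: Black marker pen lying on the table, 120 x 13 mm, 13 mm high; bystander. Origin: centre of its underside; x along it.
- cassette: White flat test cassette, 72 x 22 x 5 mm; bystander. Origin: centre of its underside; x along it.
- tube_rack: White tube rack, 70 x 150 mm, 60 mm high with red and green capped tubes; bystander. Origin: centre of its underside.

How it is judged:
By the outcome, as a careful person would: the job done as asked, in the order asked, and still so for the second after the job is handed in, while the arm keeps its last pose, push and grip.
It also fails if it takes over 72 s, if anything falls off the work surface, if the arm or the gripper's body presses on something with over 40 N, if the wrist force passes 120 N, or if a joint passes its speed limit or range.

### The arm

A 6-joint arm with a two-finger parallel gripper is mounted at the origin on the work surface. World frame = base frame: x ahead of the robot, y to its left, z up, the work surface at z = 0. Lengths are in mm, angles in rad, forces in N, time in s.
With the tool pointing down it reaches from about 275 to 1000 mm from the base axis. Payload 8.4 kg.
Tool frame: the origin (TCP) lies between the finger pads, 19 mm behind the fingertips; this is the grasp point; z points along the fingers, y is the line along which they close (so a half turn about z gives the same grasp; the last joint's range is limited). The gripper opens to 85 mm and grips with 20 to 120 N. Pads are 22 mm wide; open, the fingers measure 114 mm over their backs; the gripper's body (76 mm by 85 mm) begins 54 mm behind the grasp point. The pads swing forward as they close: fully open they stand 13 mm farther back than shut.
Start: joints at [-1.16, 0.353, 1.633, -0, 1.155, -0.002], TCP at [250.734, -572.504, 249.981] pointing down, gripper open.
Joint ranges: [-2.63, 2.63], [-0.92, 2.1], [0.06, 2.66], [-1.3, 4.44], [0, 2.69], [-3.02, 3.02]. Speed limits (rad/s): [2.22, 2.22, 2.79, 3.14, 3.14, 3.14].

### API

Orientations are given as [roll, pitch, yaw] about the fixed x, y, z axes, in that order (R = Rz(yaw) Ry(pitch) Rx(roll)).
In Python, from rig import r gives the robot as it stands.
- The arm moves only by the shell command python3 -m jog 'ROWS' [FORCE]. ROWS is JSON, a list of rows, each a list of 3 entries, a list of its own where there are three numbers: the turn, a rotation vector about the tool's x, y, z in rad, then the shift along the tool's x, y, z in m, then the opening, from -1 (shut) to 1 (fully open). In form: [[[rx, ry, rz], [x, y, z], gripper], ...]. A call has 1 to 12 rows; each row shifts and turns the commanded pose from where the row before left it, along the tool's axes as they then stand; what a row does not reach is not made up. A row lasts 1/10 s, in which the tool goes at most 50 mm and 8.59 degrees, less where a joint would pass 70% of its speed; a pose out of reach is approached as far as the arm can. A call with a gripper value outside its range is refused whole. The fingers move at their own pace and stop on an object; FORCE is the grip in N (left out, the last holds). Time passes only in rows, so rows that do not move let the fingers close. It gives the time, the measured TCP pose, the force, the opening and the grip force at its end, in the units of the state.
- r.sense(): the state, without advancing time (a new reading comes with each control period).
- r.grab_frame(name): name is "scene" or "side" or "wrist"; returns the picture (384x512x3 uint8, red, green, blue); there is no depth.
- r.camera_params(name): a dict with "fx", "fy", "cx", "cy" (pixels), "rvec" (rotation vector, rad) and "tvec" (3), from world to camera coordinates, as OpenCV has them; the wrist camera has in their place "hand_eye" (4x4, takes a point from camera to tool coordinates, whose origin is the TCP and whose axes are the flange's). Camera axes: x right, y down, z forward; pixel columns grow to the right and rows downward; lengths in mm; the calibration is good to about 2 mm. A picture is of the moment at which its call begins: read the wrist's pose just before it. camera_params takes no time and is no camera call.
- r.sign_off(): hands the job in; it is judged then, once.
The state is a dict: "clock": time; "qpos": joint angles; "qvel": joint speeds; "joint_efforts": joint torques, N m; "eef_pos": TCP position; "tcp_rot": TCP orientation; "contact_force": force on the tool from outside, world axes, zero at the start; "wrist_torque": the same for the moment, N m; "opening": opening from 0.0 (shut) to 1.0 (fully open); "grasp_force": force on a finger pad.
Only numpy, scipy, OpenCV 4.12 (cv2) and the standard library are available. Lean on these libraries where they do the work, as an engineer would, in place of code of your own. Each camera call takes 0.05 s, during which the arm holds its last target. There are 200 camera calls.

## Working session

There is one attempt and no reset: what is moved stays moved. The work goes in short steps, Python scripts to look and compute and a shell command to move; the robot and the scene stay as the last step left them, time stands still between calls to the robot, and variables do not carry over. Pictures are saved under pics/ and viewed, at most 10 in all, crops included, and the job is handed in when it is done.

```bash
mkdir -p pics; ls
python3 - <<'E'
from rig import r
import cv2,numpy as np
s=r.sense();print(s)
for n in("scene","side","wrist"):
    print(n,r.camera_params(n))
a=[r.grab_frame(n) for n in("scene","side","wrist")]
for n,i in zip(("scene","side","wrist"),a): cv2.imwrite(f"pics/{n}0.png",i[:,:,::-1])
E
```

```text
pics
{'clock': 0.0, 'qpos': array([-1.16041054e+00,  3.53654464e-01,  1.63414294e+00, -1.72827249e-05,
        1.15521919e+00, -2.44319213e-03]), 'qvel': array([ 0.00036144, -0.0002172 , -0.00103672,  0.00130666, -0.00017446,
        0.0007242 ]), 'joint_efforts': array([ 1.26972409e-03, -6.05249476e+01, -3.42062151e+01,  1.07254036e-04,
        9.26909270e-03,  4.35313439e-05]), 'eef_pos': array([ 250.53774336, -572.08286084,  249.25396055]), 'tcp_rot': array([-3.14016868e+00,  1.23227230e-05,  4.12835979e-01]), 'contact_force': array([ 0.7823393 , -0.1145277 , -0.16161352]), 'wrist_torque': array([ 0.04099583, -0.01278739, -0.01149905]), 'grasp_force': 0.0, 'opening': 1.0000282025556908}
scene {'fx': 438.3283396325098, 'fy': 438.3283396325098, 'cx': 257.17249374242107, 'cy': 187.4499511548799, 'rvec': array([ 1.59939449,  1.88835419, -0.86599974]), 'tvec': array([  95.08712309, -299.70325288, 1444.41615905])}
side {'fx': 470.99028688146126, 'fy': 470.99028688146126, 'cx': 261.9515312615381, 'cy': 178.4495647340418, 'rvec': array([ 0.59757665, -2.62104196,  1.21594337]), 'tvec': array([536.16433101, 239.6877747 , 996.54720851])}
wrist {'fx': 338.36256615063866, 'fy': 338.36256615063866, 'cx': 253.26877056032907, 'cy': 193.80390918037276, 'hand_eye': array([[-6.08047627e-04, -9.44539806e-01, -3.28396383e-01,
         8.47673404e+01],
       [ 9.99999672e-01, -3.98511406e-04, -7.05359600e-04,
         4.20989233e-01],
       [ 5.35370516e-04, -3.28396705e-01,  9.44539739e-01,
        -1.22779738e+02],
       [ 0.00000000e+00,  0.00000000e+00,  0.00000000e+00,
         1.00000000e+00]])}
```

View pics/scene0.png

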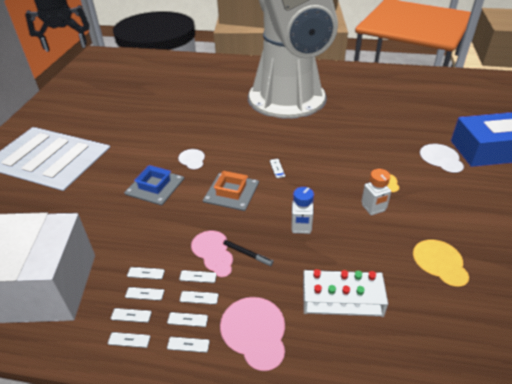

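View pics/side0.png

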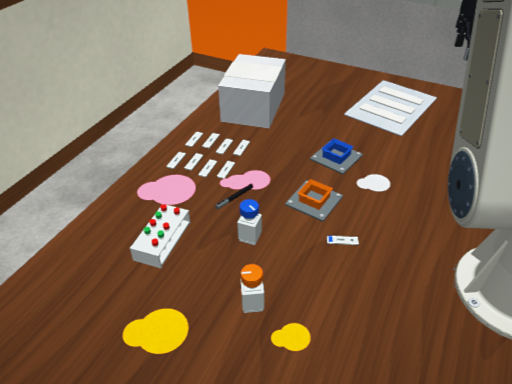

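The scene view shows the blue cap at (303,194) and the blue holder collar at (154,180). In the side view they are at (249,208) and (337,151). The marker is near the bottle at scene (247,252), and the orange bottle is at scene (377,190).

```bash
cat > h.py <<'E'
import numpy as np,cv2
from rig import r
from scipy.spatial.transform import Rotation as R
def ray(name,uv,s=None):
    p=r.camera_params(name); d=np.array([(uv[0]-p['cx'])/p['fx'],(uv[1]-p['cy'])/p['fy'],1.])
    if name=="wrist":
        T=np.eye(4);T[:3,:3]=R.from_euler('xyz',s['tcp_rot']).as_matrix();T[:3,3]=s['eef_pos'];T=T@p['hand_eye']
        return T[:3,3],T[:3,:3]@d
    Q=R.from_rotvec(p['rvec']).as_matrix();return -Q.T@p['tvec'],Q.T@d
def onz(o,d,z): return o+d*(z-o[2])/d[2]
def tri(a,b):
    A=[];y=[]
    for o,d in(a,b):
        d=d/np.linalg.norm(d);P=np.eye(3)-np.outer(d,d);A.append(P);y.append(P@o)
    return np.linalg.lstsq(np.vstack(A),np.hstack(y),rcond=None)[0]
def blue(im):
    h=cv2.cvtColor(im,cv2.COLOR_RGB2HSV);return cv2.inRange(h,(100,120,40),(130,255,255))
def blobs(m,amin=25):
    n,l,st,c=cv2.connectedComponentsWithStats(m)
    return [(st[i].tolist(),c[i].round(1).tolist()) for i in range(1,n) if st[i][4]>=amin],l
E
python3 - <<'E'
from h import *
P={}
for n,roi in(("scene",(100,150,350,240)),("side",(200,130,380,250))):
    im=cv2.imread(f"pics/{n}0.png")[:,:,::-1].copy();b,_=blobs(blue(im))
    for st,c in b:
        if roi[0]<c[0]<roi[2] and roi[1]<c[1]<roi[3]:print(n,st,c)
print(tri(ray("scene",(303.5,196)),ray("side",(249.5,209))))
print(tri(ray("scene",(154,180)),ray("side",(337.5,152))))
print(tri(ray("scene",(232,185)),ray("side",(316,194))), tri(ray("scene",(377,180)),ray("side",(252,275))))
for n,pts in(("scene",[(225,242),(270,263)]),("side",[(218,204),(252,186)])):
  for u in pts: print(n,"marker",onz(*ray(n,u),6).round(0))
E
```

```text
scene [135, 166, 35, 28, 569] [152.8, 178.7]
scene [294, 187, 20, 19, 286] [302.9, 196.3]
scene [296, 217, 13, 6, 66] [301.9, 219.5]
side [322, 139, 31, 25, 474] [336.5, 150.6]
side [240, 199, 19, 20, 297] [248.8, 208.4]
[575.21756012 106.77376026  95.15543148]
[ 491.58614281 -276.02550432   20.71418218]
[482.5866561  -76.88066433  24.2732166 ] [489.89125142 264.58472117  88.70112   ]
scene marker [655. -54.   6.]
scene marker [697.  53.   6.]
side marker [699.  42.   6.]
side marker [652. -58.   6.]
```

```bash
python3 -m jog '[[[0,0,0],[0.034,-0.0175,0],1],[[0,0,0],[0.034,-0.0175,0],1],[[0,0,0],[0.034,-0.0175,0],1],[[0,0,0],[0.034,-0.0175,0],1],[[0,0,0],[0.034,-0.0175,0],1],[[0,0,0],[0.034,-0.0175,0],1],[[0,0,0],[0.034,-0.0175,0],1],[[0,0,0],[0.034,-0.0175,0],1],[[0,0,0],[0.034,-0.0175,0],1],[[0,0,0],[0.034,-0.0175,0],1],[[0,0,0],[0,0,0],1],[[0,0,0],[0,0,0],1]]' 40
cat > look.py <<'E'
import sys
from h import *
s=r.sense();im=r.grab_frame("wrist");cv2.imwrite(f"pics/{sys.argv[1]}.png",im[:,:,::-1])
np.save("pics/s_"+sys.argv[1],s,allow_pickle=True)
print(s['clock'],s['eef_pos'].round(1),s['tcp_rot'].round(4),s['qpos'].round(3))
b,l=blobs(blue(im),60)
for i in b:print(i)
E
python3 look.py w1
```

```text
clock: 1.35
eef_pos: [492.1, -275.2, 249.7]
tcp_rot: [-3.141, 0.001, 0.415]
contact_force: [-0.4, -0.2, -0.2]
opening: 1.0
grasp_force: 0.0
1.35 [ 492.1 -275.2  249.7] [-3.1413e+00  6.0000e-04  4.1490e-01] [-0.512  0.259  1.766 -0.     1.117  0.644]
([213, 119, 86, 85, 2365], [255.5, 164.0])
```

View pics/w1.png

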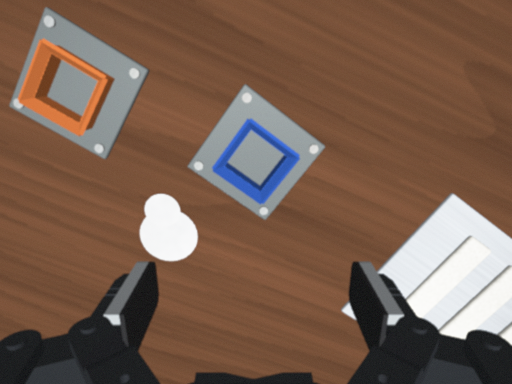

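The wrist view shows the blue collar centred near (256,164), on its grey plate with screws at (247,98), (314,149), (263,211) and (198,166). The orange holder is at upper left.

```bash
cat > hold.py <<'E'
from h import *
def rect(pix,s,z):
    pts=np.array([onz(*ray("wrist",u,s),z)[:2] for u in pix],np.float32)
    c,wh,a=cv2.minAreaRect(pts);return np.round(c,1),np.round(wh,1),round(a,1)
def holder(n):
    s=np.load(f"pics/s_{n}.npy",allow_pickle=True).item();im=cv2.imread(f"pics/{n}.png")[:,:,::-1].copy()
    b,l=blobs(blue(im),800);m=blue(im)
    cs,hi=cv2.findContours(m,cv2.RETR_CCOMP,cv2.CHAIN_APPROX_NONE)
    k=max(range(len(cs)),key=lambda i:cv2.contourArea(cs[i]))
    print("outer z38",rect(cs[k][:,0],s,38))
    h=hi[0][k][2]
    if h>=0:print("inner z8",rect(cs[h][:,0],s,8),"z38",rect(cs[h][:,0],s,38))
    hsv=cv2.cvtColor(im,cv2.COLOR_RGB2HSV);g=cv2.inRange(hsv,(0,0,80),(180,60,190))
    seed=cv2.dilate(m,np.ones((7,7)));g=g|m
    n_,l,st,c=cv2.connectedComponentsWithStats(g)
    p=cs[k][0,0];i=l[p[1],p[0]]
    cc,_=cv2.findContours((l==i).astype(np.uint8),cv2.RETR_EXTERNAL,cv2.CHAIN_APPROX_NONE)
    print("plate z8",rect(max(cc,key=len)[:,0],s,8))
if __name__=="__main__":
    import sys;holder(sys.argv[1])
E
python3 hold.py w1
```

```text
outer z38 (array([ 494.7, -276.6]), array([65.6, 65.8]), 77.1)
inner z8 (array([ 492.3, -277.6]), array([48.2, 47.3]), 77.2) z38 (array([ 498.7, -274.6]), array([44.2, 43.4]), 77.2)
plate z8 (array([ 494.5, -276.7]), array([109.8, 109.7]), 77.2)
```

The collar (66 mm), plate (110 mm) and pocket (47 mm) all come out at the sizes given. The holder centre is (494.6, -276.6), with its sides at 77.2°. Next, over the bottle.

```bash
python3 -m jog '[[[0,0,0],[0.023,-0.0316,0],1],[[0,0,0],[0.023,-0.0316,0],1],[[0,0,0],[0.023,-0.0316,0],1],[[0,0,0],[0.023,-0.0316,0],1],[[0,0,0],[0.023,-0.0316,0],1],[[0,0,0],[0.023,-0.0316,0],1],[[0,0,0],[0.023,-0.0316,0],1],[[0,0,0],[0.023,-0.0316,0],1],[[0,0,0],[0.023,-0.0316,0],1],[[0,0,0],[0.023,-0.0316,0],1],[[0,0,0],[0,0,0],1],[[0,0,0],[0,0,0],1]]'
python3 look.py w2
```

```text
clock: 2.6
eef_pos: [575.7, 105.1, 249.7]
tcp_rot: [3.141, 0.001, 0.413]
contact_force: [0.5, -0.1, 0.3]
opening: 1.002
grasp_force: 0.0
2.6 [575.7 105.1 249.7] [3.1413e+00 9.0000e-04 4.1320e-01] [ 1.780e-01  2.920e-01  1.720e+00 -1.000e-03  1.130e+00  1.336e+00]
([247, 139, 28, 12, 95], [260.6, 144.4])
([229, 154, 50, 52, 1876], [254.0, 179.3])
([462, 302, 50, 33, 781], [489.1, 319.1])
([503, 330, 9, 15, 75], [508.4, 337.3])
```

View pics/w2.png

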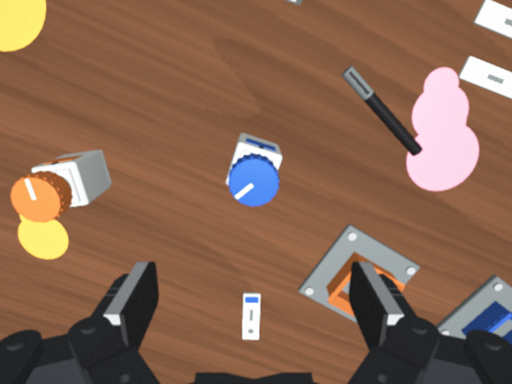

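The wrist view shows the blue cap centred at (254,180) with its stripe pointing lower-left. The label shows above it at (261,144), and the orange bottle, cassette and marker are clear of it.

```bash
cat > cap.py <<'E'
from h import *
import sys
def cap(n,ztop=105.2,zl=50):
    s=np.load(f"pics/s_{n}.npy",allow_pickle=True).item();im=cv2.imread(f"pics/{n}.png")[:,:,::-1].copy()
    m=blue(im)
    u0=np.array([256,180])
    b,l=blobs(m,40)
    k=max((i for i in b if abs(i[1][0]-256)<90 and i[1][1]<260),key=lambda i:i[0][4])
    x,y,w,h,_=k[0]
    sub=np.zeros_like(m);i=l[int(k[1][1]),:];lab=np.bincount(l[y:y+h,x:x+w].ravel())[1:].argmax()+1
    c,_=cv2.findContours((l==lab).astype(np.uint8),cv2.RETR_EXTERNAL,cv2.CHAIN_APPROX_NONE)
    hull=cv2.convexHull(c[0])[:,0]
    def circ(z):
        P=np.array([onz(*ray("wrist",u,s),z)[:2] for u in hull],np.float32);return cv2.minEnclosingCircle(P)
    (cx,cy),rad=circ(ztop);print("cap top",round(cx,1),round(cy,1),"r",round(rad,1))
    (ux,uy),ur=cv2.minEnclosingCircle(hull.astype(np.float32))
    hsv=cv2.cvtColor(im,cv2.COLOR_RGB2HSV);W=cv2.inRange(hsv,(0,0,150),(180,110,255))
    d=np.zeros_like(m);cv2.circle(d,(int(ux),int(uy)),int(ur*0.85),255,-1)
    v,u=np.nonzero(W&d);P=np.array([onz(*ray("wrist",q,s),ztop)[:2] for q in zip(u,v)])
    g=P.mean(0)-[cx,cy];sa=np.arctan2(g[1],g[0]);
    print("stripe",len(u),"pt",P.mean(0).round(1),"ang",round(np.degrees(sa),1))
    for i in b:
        if i[0]!=k[0] and np.hypot(i[1][0]-ux,i[1][1]-uy)<2*ur:
            lv=l[int(round(i[1][1])),int(round(i[1][0]))]
            v,u=np.nonzero(l==lv);P=np.array([onz(*ray("wrist",q,s),zl)[:2] for q in zip(u,v)],np.float32)
            vx,vy,px,py=cv2.fitLine(P,cv2.DIST_L2,0,.01,.01).ravel()
            n_=np.array([vy,-vx]);n_*=np.sign(n_@(np.array([px,py])-[cx,cy]))
            ba=np.arctan2(n_[1],n_[0]);print("label pt",px.round(1),py.round(1),"bottle yaw",round(np.degrees(ba),1),"turn",round((sa-ba)%(2*np.pi),2))
    t=[tuple(map(int,(u-(ux-60),v-(uy-75)))) for u,v in[(ux,uy)]]
    crop=im[int(uy-75):int(uy+50),int(ux-60):int(ux+60)]
    cv2.imwrite(f"pics/{n}c.png",cv2.resize(crop,None,fx=5,fy=4.8,interpolation=cv2.INTER_CUBIC)[:,:,::-1]);print("crop origin",int(ux-60),int(uy-75))
if __name__=="__main__":cap(sys.argv[1])
E
python3 cap.py w2
```

```text
cap top 579.1 106.2 r 22.2
stripe 102 pt [569.3 108.9] ang 164.5
label pt 599.5 107.5 bottle yaw 4.8 turn 2.79
crop origin 193 104
```

View pics/w2c.png

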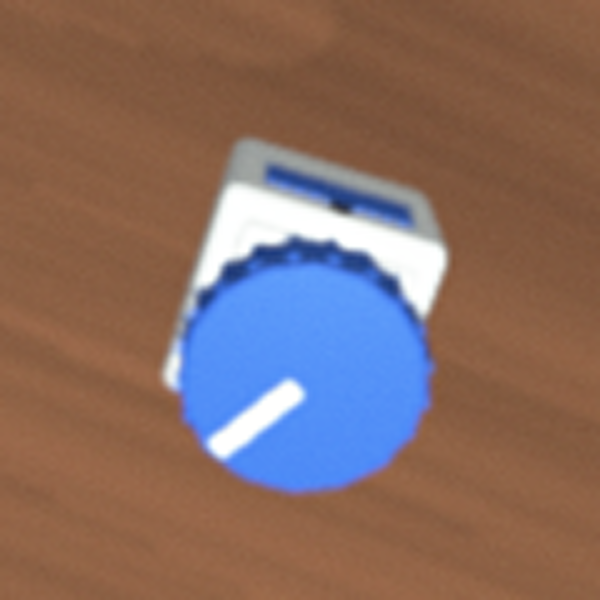

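The crop shows the top circle centred near (307,377). The stripe runs from there to (220,448), and the shoulder edge goes from (235,185) to (445,255) with its left corner at (170,380).

Run:
```python
from h import *
s=np.load("pics/s_w2.npy",allow_pickle=True).item()
f=lambda p,z:onz(*ray("wrist",(193+p[0]/5,104+p[1]/4.8),s),z)[:2]
an=lambda d:np.degrees(np.arctan2(d[1],d[0])).round(1)
c=f((307,377),105.3);print("top",c.round(1),"left/right/bottom",[np.linalg.norm(f(p,105.3)-c).round(1) for p in((182,377),(432,377),(305,492),(307,264))])
print("stripe",an(f((219,450),105.3)-f((297,386),105.3)), an(f((219,450),105.3)-c))
a,b,d=f((235,185),66),f((445,255),66),f((168,383),66)
print("edge len",np.linalg.norm(b-a).round(1),np.linalg.norm(d-a).round(1),"edge",an(b-a),"side",an(a-d),"mid",((a+b)/2).round(1))
y=np.radians(4.5);print("body centre from edge",(a+b)/2-22*np.array([np.cos(y),np.sin(y)]))
```

```text
top [577.7 104.6] left/right/bottom [np.float64(20.7), np.float64(20.7), np.float64(21.2), np.float64(19.9)]
stripe 155.5 155.8
edge len 40.9 41.5 edge -85.7 side 5.1 mid [597.7 106.5]
body centre from edge [575.78916205 104.81318734]
```

Bottle centre is about (577.5, 104.7), its yaw 4.8° and the stripe 155.6°, so cap_turn is about 2.63. I'll turn the wrist to yaw 1.7 so that the last joint has room for the clockwise screwing.

```bash
python3 -m jog '[[[0,0,-0.143],[0,0,0.01],1],[[0,0,-0.143],[0,0,0.01],1],[[0,0,-0.143],[0,0,0.01],1],[[0,0,-0.143],[0,0,0.01],1],[[0,0,-0.143],[0,0,0.01],1],[[0,0,-0.143],[0,0,0.01],1],[[0,0,-0.143],[0,0,0.01],1],[[0,0,-0.143],[0,0,0.01],1],[[0,0,-0.143],[0,0,0.01],1],[[0,0,0],[0,0,0],1],[[0,0,0],[0,0,0],1]]'
cat > to.py <<'E'
import sys
from h import *
s=r.sense();M=R.from_euler('xyz',s['tcp_rot']).as_matrix()
t=np.array([float(v) for v in sys.argv[1:4]]);print("tool shift mm",(M.T@(t-s['eef_pos'])).round(2),"yaw",s['tcp_rot'],"q6",s['qpos'][5].round(3),"F",s['contact_force'].round(1))
E
python3 to.py 577.5 104.7 92
```

```text
clock: 3.75
eef_pos: [575.8, 104.5, 160.2]
tcp_rot: [-3.141, 0.0, 1.694]
contact_force: [-0.5, 0.3, 0.7]
opening: 0.999
grasp_force: 0.0
tool shift mm [2.000e-02 1.740e+00 6.818e+01] yaw [-3.14123643e+00  2.08524399e-04  1.69388577e+00] q6 0.054 F [-0.5  0.3  0.7]
```

```bash
python3 -m jog '[[[0,0,0],[0,0.0017,0.017],1],[[0,0,0],[0,0,0.017],1],[[0,0,0],[0,0,0.017],1],[[0,0,0],[0,0,0.017],1],[[0,0,0],[0,0,0],1],[[0,0,0],[0,0,0],-1],[[0,0,0],[0,0,0],-1],[[0,0,0],[0,0,0],-1],[[0,0,0],[0,0,0],-1],[[0,0,0],[0,0,0],-1],[[0,0,0],[0,0,0],-1],[[0,0,0],[0,0,0],-1]]' 45; python3 to.py 577.5 104.7 92
```

```text
clock: 4.95
eef_pos: [578.0, 106.2, 93.1]
tcp_rot: [3.14, 0.0, 1.7]
contact_force: [-0.8, -1.2, 5.6]
opening: 0.479
grasp_force: 44.5
tool shift mm [-1.44 -0.67  1.1 ] yaw [3.14044486e+00 2.87376306e-05 1.69960923e+00] q6 0.051 F [-0.8 -1.2  5.6]
```

```bash
python3 -m jog '[[[0,0,0],[0,0,-0.006],-1],[[0,0,0],[0,0,-0.016],-1],[[0,0,0],[0,0,-0.02],-1],[[0,0,0],[0,0,-0.02],-1],[[0,0,0],[0,0,-0.016],-1],[[0,0,0],[0,0,-0.007],-1],[[0,0,0],[0,0,0],-1],[[0,0,0],[0,0,0],-1]]'; python3 to.py 494.6 -276.6 178; python3 look.py w3;python3 - <<'E'
from h import *
im=cv2.imread("pics/w3.png");cv2.imwrite("pics/w3c.png",cv2.resize(im[100:384,130:380],None,fx=2.1,fy=2.1))
E
```

```text
clock: 5.75
eef_pos: [577.1, 106.1, 176.4]
tcp_rot: [-3.141, 0.0, 1.7]
contact_force: [-0.4, -0.1, -3.4]
opening: 0.476
grasp_force: 46.2
tool shift mm [-368.88 -131.01   -1.49] yaw [-3.14069695e+00  4.89133156e-05  1.69974651e+00] q6 0.05 F [-0.4 -0.1 -3.4]
5.75 [577.1 106.1 176.4] [-3.1407  0.      1.6997] [ 0.179  0.374  1.783 -0.     0.985  0.05 ]
([55, 219, 15, 17, 151], [62.0, 226.7])
([201, 235, 106, 111, 8836], [254.2, 290.8])
```

View pics/w3c.png

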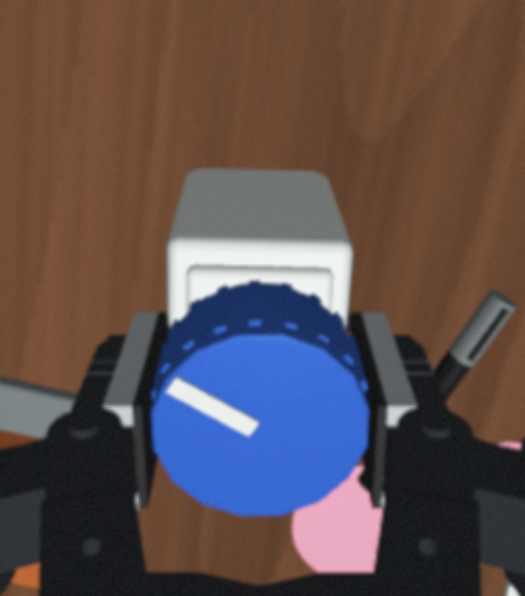

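The bottle hangs upright from the cap. Its top edge runs (170,243) to (350,247), and the stripe points to the upper left at (175,385).

Run:
```python
from h import *
s=np.load("pics/s_w3.npy",allow_pickle=True).item();M=R.from_euler('xyz',s['tcp_rot']).as_matrix()
f=lambda p,z:M.T@(onz(*ray("wrist",(130+p[0]/2.1,100+p[1]/2.1),s),z)-s['eef_pos'])
for p in((260,333),(260,517),(152,425),(368,425)):print(f(p,188.6).round(1))
a,b=f((170,243),150),f((350,247),150);print(a.round(1),b.round(1),np.degrees(np.arctan2(*(b-a)[:2])).round(1))
g=f((172,383),188.6)-f((255,430),188.6);print("stripe world",np.degrees(np.arctan2(*(M@g)[1::-1])).round(1))
```

```text
[ 20.6   0.2 -12.2]
[-20.1   0.2 -12.2]
[  1.3 -19.8 -12.2]
[  1.3  20.2 -12.2]
[ 21.6 -20.2  26.4] [20.6 20.7 26.4] -1.4
stripe world 153.3
```

```bash
python3 -m jog '[[[0,0,0.11],[0,0,0],-1],[[0,0,0.11],[0,0,0],-1],[[0,0,0.108],[0,0,0],-1],[[0,0,0],[-0.02,0,0],-1],[[0,0,0],[-0.04,-0.001,0],-1],[[0,0,0],[-0.05,-0.001,0],-1],[[0,0,0],[-0.05,-0.001,0],-1],[[0,0,0],[-0.05,-0.001,0],-1],[[0,0,0],[-0.05,-0.001,0],-1],[[0,0,0],[-0.05,0,0],-1],[[0,0,0],[-0.045,0,0],-1],[[0,0,0],[-0.02,0,0],-1]]'; python3 -m jog '[[[0,0,0],[0,0,0],-1],[[0,0,0],[0,0,0],-1]]' >/dev/null;python3 to.py 494.6 -276.6 178
```

```text
clock: 7.0
eef_pos: [497.1, -263.7, 176.1]
tcp_rot: [-3.14, 0.001, 1.369]
contact_force: [-0.3, 0.4, -3.4]
opening: 0.482
grasp_force: 46.2
tool shift mm [-1.654e+01  1.000e-02 -1.990e+00] yaw [-3.13992462e+00 -8.02291819e-04  1.37035298e+00] q6 -0.284 F [ 0.6 -0.2 -3.1]
```

```bash
python3 -m jog '[[[0,0,0],[-0.0085,0,0],-1],[[0,0,0],[-0.008,0,0],-1],[[0,0,0],[0,0,0.01],-1],[[0,0,0],[0,0,0.016],-1],[[0,0,0],[0,0,0.014],-1],[[0,0,0],[0,0,0.01],-1],[[0,0,0],[0,0,0.005],-1],[[0,0,0],[0,0,0.003],-1],[[0,0,0],[0,0,0],-1],[[0,0,0],[0,0,0],-1]]';python3 to.py 494.6 -276.6 101
```

```text
clock: 8.2
eef_pos: [495.6, -276.8, 119.4]
tcp_rot: [3.141, 0.0, 1.372]
contact_force: [-0.1, 0.4, -3.1]
opening: 0.477
grasp_force: 46.2
tool shift mm [-0.04 -1.03 18.38] yaw [3.14092547e+00 2.14305457e-04 1.37179987e+00] q6 -0.313 F [-0.1  0.4 -3.1]
```

```bash
python3 -m jog '[[[0,0,0],[0,-0.0007,0.003],-1],[[0,0,0],[0,0,0.003],-1],[[0,0,0],[0,0,0.003],-1],[[0,0,0],[0,0,0.003],-1],[[0,0,0],[0,0,0.002],-1],[[0,0,0],[0,0,0],-1]]';python3 to.py 494.6 -276.6 101
```

```text
clock: 8.8
eef_pos: [494.4, -276.3, 104.6]
tcp_rot: [-3.141, -0.0, 1.372]
contact_force: [-0.6, 0.2, -3.8]
opening: 0.481
grasp_force: 46.2
tool shift mm [-0.21  0.25  3.58] yaw [-3.14098049e+00 -2.01723540e-04  1.37183829e+00] q6 -0.313 F [-0.6  0.2 -3.8]
```

```bash
python3 -m jog '[[[0,0,0],[0,0,0.0015],-1],[[0,0,0],[0,0,0.001],-1],[[0,0,0],[0,0,0],-1],[[0,0,0],[0,0,0],-1]]';python3 -m jog '[[[0,0,0],[0,0,0.001],-1],[[0,0,0],[0,0,0.0005],-1],[[0,0,0],[0,0,0],-1],[[0,0,0],[0,0,0],-1]]';python3 -m jog '[[[0,0,0],[0,0,0.0005],-1],[[0,0,0],[0,0,0.0005],-1],[[0,0,0],[0,0,0],-1]]'
```

```text
clock: 9.2
eef_pos: [494.6, -276.5, 102.5]
tcp_rot: [3.142, 0.0, 1.372]
contact_force: [0.5, 0.7, -3.1]
opening: 0.478
grasp_force: 46.2
clock: 9.6
eef_pos: [494.7, -276.5, 101.3]
tcp_rot: [3.141, 0.0, 1.372]
contact_force: [-1.2, 1.0, 1.5]
opening: 0.483
grasp_force: 46.5
clock: 9.9
eef_pos: [494.9, -276.7, 101.0]
tcp_rot: [3.141, 0.0, 1.372]
contact_force: [-3.0, 0.7, 10.6]
opening: 0.478
grasp_force: 47.5
```

The bottle is seated: TCP z is 101 as expected, and the force rises. Now screwing clockwise.

```bash
python3 -m jog '[[[0,0,0.1],[0,0,0.00005],-1],[[0,0,0.13],[0,0,0.00006],-1],[[0,0,0.13],[0,0,0.00006],-1],[[0,0,0.13],[0,0,0.00006],-1],[[0,0,0.13],[0,0,0.00006],-1],[[0,0,0.13],[0,0,0.00006],-1],[[0,0,0.13],[0,0,0.00006],-1],[[0,0,0.13],[0,0,0.00006],-1],[[0,0,0.13],[0,0,0.00006],-1],[[0,0,0.13],[0,0,0.00006],-1],[[0,0,0.13],[0,0,0.00006],-1],[[0,0,0],[0,0,0],-1]]'
cat > t.py <<'E'
from h import *
s=r.sense();print("q6",s['qpos'][5].round(3),"Tw",s['wrist_torque'].round(3),"F",s['contact_force'].round(1),"z",s['eef_pos'][2].round(2))
E
python3 t.py
python3 -m jog '[[[0,0,0.13],[0,0,0.00006],-1],[[0,0,0.13],[0,0,0.00006],-1],[[0,0,0.13],[0,0,0.00006],-1],[[0,0,0.13],[0,0,0.00006],-1],[[0,0,0.13],[0,0,0.00006],-1],[[0,0,0.1],[0,0,0.00006],-1],[[0,0,0],[0,0,0],-1]]';python3 t.py
```

```text
clock: 11.1
eef_pos: [495.2, -277.0, 100.3]
tcp_rot: [3.14, -0.001, -0.033]
contact_force: [-2.4, 0.6, 9.1]
opening: 0.478
grasp_force: 47.2
q6 1.091 Tw [-0.192  0.441 -0.042] F [-2.4  0.6  9.1] z 100.3
clock: 11.8
eef_pos: [494.6, -277.1, 99.8]
tcp_rot: [3.141, -0.001, -0.781]
contact_force: [-3.2, -1.6, 9.1]
opening: 0.478
grasp_force: 47.3
q6 1.84 Tw [-0.394  0.932 -0.052] F [-3.2 -1.6  9.1] z 99.84
```

```bash
python3 -m jog '[[[0,0,0.08],[0,0,0.00003],-1],[[0,0,0.08],[0,0,0.00003],-1],[[0,0,0.08],[0,0,0.00003],-1],[[0,0,0.05],[0,0,0.00003],-1],[[0,0,0],[0,0,0],-1]]' >/dev/null;python3 t.py
for i in 1; do python3 -m jog '[[[0,0,0.04],[0,0,0.00002],-1],[[0,0,0.04],[0,0,0.00002],-1],[[0,0,0],[0,0,0],-1]]'>/dev/null;python3 t.py;done
python3 -m jog '[[[0,0,0.04],[0,0,0.00002],-1],[[0,0,0.04],[0,0,0.00002],-1],[[0,0,0],[0,0,0],-1]]'>/dev/null;python3 t.py
python3 -m jog '[[[0,0,0.04],[0,0,0.00002],-1],[[0,0,0.04],[0,0,0.00002],-1],[[0,0,0],[0,0,0],-1]]'>/dev/null;python3 t.py
```

```text
q6 2.128 Tw [-0.281  1.086 -0.064] F [-4.6 -1.  10.5] z 99.68
q6 2.208 Tw [-0.287  1.085 -0.014] F [-5.4 -0.7  9.7] z 99.6
q6 2.288 Tw [-0.225  1.102 -0.023] F [-5.5 -0.9 10.4] z 99.58
q6 2.367 Tw [-0.417  1.292  0.403] F [-6.1 -2.1 10.3] z 99.53
```

```bash
python3 -m jog '[[[0,0,0.03],[0,0,0],-1],[[0,0,0],[0,0,0],-1]]'>/dev/null;python3 t.py
python3 -m jog '[[[0,0,0.03],[0,0,0],-1],[[0,0,0],[0,0,0],-1]]'>/dev/null;python3 t.py; python3 look.py w4;python3 - <<'E'
from h import *
im=cv2.imread("pics/w4.png");cv2.imwrite("pics/w4c.png",cv2.resize(im[100:384,130:380],None,fx=2.1,fy=2.1))
E
```

```text
q6 2.396 Tw [-0.457  1.338  0.904] F [-6.5 -2.5 10. ] z 99.53
q6 2.426 Tw [-0.414  1.344  1.331] F [-6.3 -2.2 10.7] z 99.55
13.6 [ 494.  -277.2   99.5] [ 3.1399e+00 -1.4000e-03 -1.3657e+00] [-0.513  0.45   1.877 -0.003  0.814  2.426]
([184, 154, 142, 99, 3758], [248.1, 197.8])
([200, 235, 107, 111, 8838], [254.4, 291.0])
```

View pics/w4c.png

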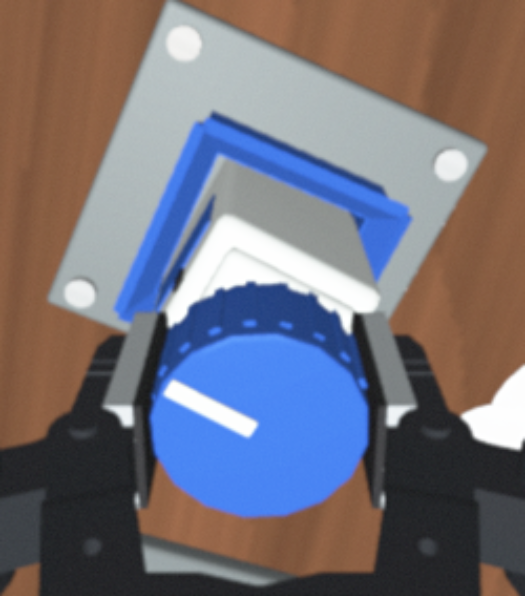

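The wrist torque climbs steadily to 1.33 N m, so the cap is on its stop. The stripe, (255,430) to (170,385), points along the bottle's x to the black mark at (178,280). Backing off a quarter turn.

```bash
python3 -m jog '[[[0,0,-0.1],[0,0,0],-1],[[0,0,-0.139],[0,0,-0.00006],-1],[[0,0,-0.139],[0,0,-0.00007],-1],[[0,0,-0.139],[0,0,-0.00007],-1],[[0,0,-0.139],[0,0,-0.00007],-1],[[0,0,-0.139],[0,0,-0.00007],-1],[[0,0,-0.139],[0,0,-0.00007],-1],[[0,0,-0.139],[0,0,-0.00007],-1],[[0,0,-0.139],[0,0,-0.00007],-1],[[0,0,-0.139],[0,0,-0.00007],-1],[[0,0,-0.139],[0,0,-0.00006],-1],[[0,0,-0.139],[0,0,-0.00006],-1]]'
python3 -m jog '[[[0,0,0],[0,0,0],-1],[[0,0,0],[0,0,0],-1]]'>/dev/null;python3 t.py; python3 look.py w5;python3 - <<'E'
from h import *
im=cv2.imread("pics/w5.png");cv2.imwrite("pics/w5c.png",cv2.resize(im[100:384,130:380],None,fx=2.1,fy=2.1))
E
```

```text
clock: 14.85
eef_pos: [495.3, -277.1, 100.4]
tcp_rot: [3.14, -0.001, 0.267]
contact_force: [-2.1, 0.4, 8.3]
opening: 0.479
grasp_force: 47.1
q6 0.797 Tw [-0.185  0.293  0.086] F [-1.2  0.5  8.2] z 100.42
15.05 [ 495.3 -277.   100.4] [ 3.140e+00 -1.200e-03  2.613e-01] [-0.512  0.45   1.876 -0.     0.814  0.797]
([182, 154, 143, 98, 3464], [249.1, 197.2])
([251, 189, 48, 38, 567], [273.6, 207.3])
([200, 235, 107, 111, 8835], [254.2, 291.2])
```

View pics/w5c.png

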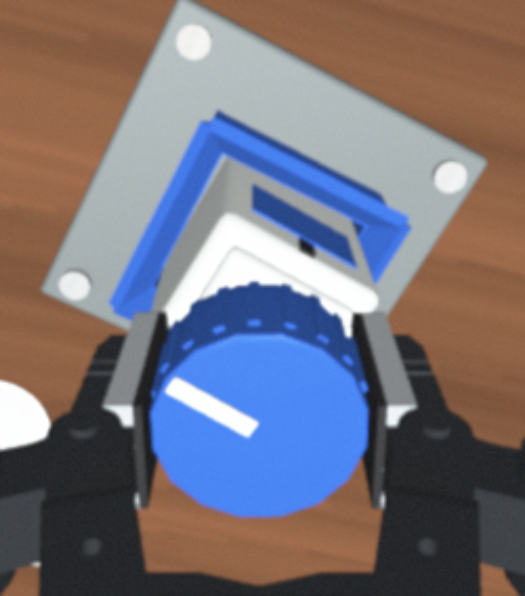

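The cap is still gripped, and the label now faces upper right with its black mark at (308,247), about a quarter turn from the stripe. Checking the angle with line fits in both pictures.

```bash
cat > ang.py <<'E'
from h import *
for n in("w4","w5"):
    s=np.load(f"pics/s_{n}.npy",allow_pickle=True).item();M=R.from_euler('xyz',s['tcp_rot']).as_matrix()
    im=cv2.imread(f"pics/{n}.png");g=cv2.cvtColor(im,cv2.COLOR_BGR2GRAY).astype(float);hsv=cv2.cvtColor(im,cv2.COLOR_BGR2HSV)
    f=lambda p,z:(M.T@(onz(*ray("wrist",p,s),z)-s['eef_pos']))[:2]
    E=[]
    for c in range(247,302):
        e=100+(215+(c-130-230/2.1)*2.1*80/145)/2.1;rr=np.arange(int(e)-7,int(e)+8)
        d=g[rr+1,c]-g[rr-1,c];k=d.argmax();
        if 0<k<len(rr)-1:
            o=.5*(d[k-1]-d[k+1])/(d[k-1]-2*d[k]+d[k+1]);E.append(f((c,rr[k]+o),74))
    vx,vy,_,_=cv2.fitLine(np.array(E,np.float32),cv2.DIST_HUBER,0,.01,.01).ravel()
    W=cv2.inRange(hsv,(0,0,170),(180,110,255));d=np.zeros_like(W);cv2.circle(d,(254,302),46,255,-1)
    v,u=np.nonzero(W&d);P=np.array([f(q,112.5) for q in zip(u,v)],np.float32)
    sx,sy,_,_=cv2.fitLine(P,cv2.DIST_L2,0,.01,.01).ravel()
    a=lambda x,y:np.degrees(np.arctan2(y,x))%180
    print(n,len(E),len(P),"edge",a(vx,vy).round(2),"stripe",a(sx,sy).round(2),"edge-stripe",(a(vx,vy)-a(sx,sy)).round(2),"yaw",np.degrees(s['tcp_rot'][2]).round(2))
E
python3 ang.py
```

```text
w4 55 436 edge 119.47 stripe 131.2 edge-stripe -11.73 yaw -78.25
w5 55 444 edge 120.79 stripe 129.17 edge-stripe -8.38 yaw 14.97
```

```bash
sed -i 's/v,u=np.nonzero(W&d)/nn,L,ST,_=cv2.connectedComponentsWithStats(W\&d);k=1+ST[1:,4].argmax();print(ST[1:].tolist());v,u=np.nonzero(L==k)/' ang.py; python3 ang.py
```

```text
[[210, 281, 43, 27, 429], [230, 341, 1, 1, 1], [276, 341, 1, 1, 1], [233, 342, 1, 1, 1], [236, 343, 1, 1, 1], [240, 344, 1, 1, 1], [243, 345, 1, 1, 1], [265, 345, 1, 1, 1]]
w4 55 429 edge 119.47 stripe 121.27 edge-stripe -1.8 yaw -78.25
[[211, 280, 42, 28, 440], [279, 340, 1, 1, 1], [242, 345, 1, 1, 1], [264, 345, 2, 1, 2]]
w5 55 440 edge 120.79 stripe 123.64 edge-stripe -2.85 yaw 14.97
```

The line fits put the cap 89° to 91° back from its stop. The bottle is still pressed on its floor with about 8 N and the cap is gripped, so I'm handing in.

```bash
python3 -c "
from rig import r
print(r.sign_off())"
```

```text
the job is handed in; nothing more can be done
None
```

Handed in at about 15 s of the 72 s allowed: the blue bottle stands fully home in the blue holder, its cap was screwed down to the stop and backed off about 90°, and the gripper still holds the cap; I did not re-photograph the orange bottle, marker, cassette or rack afterwards, but no move went near them.

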